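# Roll the horn blank into the V-block and set it against the stop

### The arm

A 6-joint arm with a two-finger parallel gripper is mounted at the origin on the work surface. World frame = base frame: x ahead of the robot, y to its left, z up, the work surface at z = 0. Lengths are in m, angles in rad, forces in N, time in s.
With the tool pointing down it reaches from about 0.275 to 0.75 m from the base axis. Payload 10.2 kg.
Tool frame: the origin (TCP) lies between the finger pads; the fingertips stand 11 mm ahead of it and the grasp point (between the pads) lies 8 mm behind it; x points along the fingers, z is the direction in which the jaws open and shut, and the axes are right-handed (so a half turn about x gives the same grasp; the last joint's range is limited). The gripper opens to 88 mm and grips with 3 to 60 N. Pads are 18 mm wide; open, the fingers measure 123 mm over their backs; the gripper's body (75 mm by 187 mm) begins 45 mm behind the grasp point.
Start: joints at [0.944, 0.313, 1.498, -0, 1.331, -0.223], TCP at [0.206, 0.483, 0.25] pointing down, gripper open.
Joint ranges: [-2.94, 2.94], [-0.97, 2.17], [0.19, 2.56], [-1.23, 4.37], [0.02, 3.11], [-2.88, 2.88]. Speed limits (rad/s): [2.39, 2.39, 3.01, 3.14, 3.14, 3.14].

### API

Orientations are given as a unit quaternion [w, x, y, z].
In Python, from bench import monitor, imaging, arm, spot_in, mark_of gives the robot as it stands.
- The arm moves only by the tool move_arm, never from a script. Its argument "deltas" is text: rows parted by semicolons, each of 4 numbers parted by spaces: the shift along the tool's x, y, z in m, then the turn about the tool's x in degrees. In form: x y z turn; .... A call has 1 to 8 rows; each row shifts and turns the pose as measured when the row begins, along the tool's axes as they then stand; what a row does not reach is not made up. A row lasts 1/12 s, in which the tool goes at most 41.7 mm and 7.16 degrees, less where a joint would pass 70% of its speed; a pose out of reach is approached as far as the arm can. A call with a gripper value outside its range is refused whole. "hand" is the opening, from 0 (shut) to 1 (fully open), set as the call begins (left out, the last holds). The fingers move at their own pace and stop on an object; "force" is the grip in N (left out, the last holds). Time passes only in rows, so rows that do not move let the fingers close. It gives the time, the measured TCP pose, the force and the opening at its end, in the units of the state.
- monitor.get_state(): the state, without advancing time (a new reading comes with each control period).
- imaging.capture(name): name is "scene" or "top"; returns (picture, depth): 480x640x3 uint8, red, green, blue; 480x640 float32, m along the optical axis (not along the pixel's ray), 0 where there is no reading.
- imaging.get_calibration(name): a dict with "K" (3x3 intrinsics, pixels), "k1" (the pictures are not rectified: a ray, as slopes to the right and down, at radius r is drawn at 1 + k1 r^2 times it, then the intrinsics apply), "extrinsics" (4x4, takes a point from world to camera coordinates). Camera axes: x right, y up, looking along -z (the intrinsics and any distortion apply to the point x, -y, -z); pixel columns grow to the right and rows downward; lengths in m; the calibration is good to about 2 mm. A picture is of the moment at which its call begins. get_calibration takes no time and is no camera call.
- arm.job_done(): hands the job in, once; it reports no verdict.
Trained networks look in the newest picture that a camera, given by its name, has taken for a name from the list of things; names that differ only in an ending like _2 or _b are one class to them, and where a whole thing is asked for, a point or a joint stands for the part that bears it (a point fixed in the world has none). Each returns a list of dicts, best first, with "confidence" (0 to 1); they miss things now and then, are a little off and sometimes report something else, mostly with a low value. They report only what shows in the picture. A call takes as long as a camera call. They do not tell look-alikes from the thing itself.
- spot_in(camera, name): "bbox" ([left, top, right, bottom] in pixels, round what is visible of it).
- mark_of(camera, name): "xy" ([column, row] in pixels: a listed point, or the origin of a listed thing).
The state is a dict: "time": time; "joint_pos": joint angles; "dq": joint speeds; "joint_torque": joint torques, N m; "position": TCP position; "eef_rot": TCP orientation; "contact_force": force on the tool from outside, world axes, zero at the start; "moment": the same for the moment, N m; "opening": finger opening in m.
Only numpy, scipy, OpenCV 4.12 (cv2) and the standard library are available. Lean on these libraries where they do the work, as an engineer would, in place of code of your own. Each camera call takes 0.05 s, during which the arm holds its last target.

### The job

Roll the round aluminium bar lying on the bench sideways up the low ramp of the V-block until it drops into the groove, then push its free end along the groove until its other end rests against the end stop, and leave it there. Only push it with the fingers: never lift it or tip it up. Leave the other things on the bench where they are.

Things in the scene. Friction and masses are not known exactly. Their poses are not given: they have to be found in the camera images.
- bar_center (a point): Centre of the loose solid aluminium bar, 44 mm diameter, 140 mm long, 0.4 to 0.75 kg, smooth and lightly oiled, lying beside the V-block on its +y or -y side, roughly parallel to the groove. x axis: the bar's axis; y and z turn as it rolls. The centre is 22 mm above the bench at the start, 27 mm when seated in the groove. Let go, it soon stops rolling. Sliding it along the groove takes up to about 6 N.
- vblock: Dark steel V-block fixed to the bench, 180 mm long, 128 mm wide, both sides alike. Origin: bench level, middle of the groove; x along the groove to the end stop (away from the robot), y across. Each side: a ramp from the bench 64 mm off the middle to a 13 mm high crest at 19 mm, then a 30 degree groove wall down to 2 mm above the bench at the middle. Pushed too far, a bar climbs out over the far crest.
- end_stop (a point): Middle of the inner face of the end stop, 27 mm above the bench: an upright bright steel plate across the +x end of the groove (90 mm from the V-block's origin), 64 mm wide, 48 mm high, 12 mm thick. Same axes as the V-block. A bar end against it puts the bar's centre 70 mm before this point, 20 mm past the V-block's origin. The groove's other end is open.
- horn: Bystander: stepped round aluminium horn standing upright, 48 mm wide at the foot, 90 mm high, on the other side of the V-block from the bar. Origin at the centre of its underside.
- collar: Bystander: steel ring lying flat, 52 mm across, 18 mm high, beyond the V-block. Origin at the centre of its underside.
- wrench: Bystander: steel spanner lying on the far right of the bench. Origin at the middle of its underside.
- screwdriver: Bystander: black-handled screwdriver lying on the right of the bench. Origin at the middle of its underside.
- tub: Bystander: open white plastic cup, 72 mm across, 60 mm high, on the left of the bench. Origin at the centre of its underside.
- tape: Bystander: brown cardboard tape core lying flat, 96 mm across, 24 mm high, on the far left of the bench, beyond the cup. Origin at the centre of its underside.
Things that resemble listed ones, but are neither listed nor needed, are in the scene too. What is shaped like the part that bears bar_center but black or yellow is not meant.

How it is judged:
By the outcome, as a careful person would: the job done as asked, in the order asked, and still so for the second after the job is handed in, with the robot touching nothing.
It also fails if it takes over 54 s, if anything falls off the work surface, if the arm or the gripper's body presses on something with over 40 N, if the wrist force passes 120 N, or if a joint passes its speed limit or range.

## Working session

There is one attempt and no reset: what is moved stays moved. The work goes in short steps, Python scripts to look and compute and a tool call to move; the robot and the scene stay as the last step left them, time stands still between calls to the robot, and variables do not carry over. Pictures are saved under pics/ and viewed, and the job is handed in when it is done.

Besides the shell and the picture viewer there is one more tool, called as name(argument=value, ...), one argument or row to a line, values as JSON. move_arm: Moves the arm, as the interface text tells. Its arguments: {"type":"object","properties":{"deltas":{"type":"string"},"hand":{"type":"number"},"force":{"type":"number"}},"required":["deltas"]}

```bash
ls; mkdir -p pics; python3 - <<'E'
from bench import monitor, imaging, arm, spot_in, mark_of
import cv2,numpy as np,pickle
s=monitor.get_state(); print(s)
for c in ("scene","top"):
    p,d=imaging.capture(c); cv2.imwrite(f"pics/{c}0.png",p[:,:,::-1]); np.save(f"pics/{c}0_d.npy",d)
    print(c,imaging.get_calibration(c))
    for n in ("bar_center","vblock","end_stop","horn","collar"):
        try: print(n,mark_of(c,n)[:4], spot_in(c,n)[:4] if n in("bar_center","vblock") else '')
        except Exception as e: print(n,e)
print(monitor.get_state()["time"])
E
```

```text
pics
{'time': 0.0, 'joint_pos': array([ 9.43582844e-01,  3.13417486e-01,  1.49843074e+00, -1.05697867e-05,
        1.33098219e+00, -2.23405934e-01]), 'dq': array([ 0.00099223,  0.00072942,  0.00029529,  0.00014082, -0.00045633,
       -0.00035917]), 'joint_torque': array([-3.60131526e-04, -4.02202034e+01, -2.52267945e+01,  6.94215624e-02,
        3.53418128e-02, -6.70888608e-05]), 'position': array([0.20616261, 0.48257765, 0.24918008]), 'eef_rot': array([ 0.58970182, -0.38973415,  0.59051835,  0.38941897]), 'contact_force': array([-0.57316258, -0.47476148,  0.51064791]), 'moment': array([-0.00249004,  0.02720993,  0.01831577]), 'opening': 0.08837669295470586}
scene {'K': array([[615.08312934,   0.        , 319.69139018],
       [  0.        , 615.08312934, 246.65366957],
       [  0.        ,   0.        ,   1.        ]]), 'k1': -0.21145989813066718, 'extrinsics': array([[ 0.51913306,  0.85457855, -0.01401319, -0.29204522],
       [-0.59340271,  0.37217886,  0.71369189,  0.30048232],
       [ 0.6151212 , -0.36218559,  0.70031958, -1.67801049],
       [ 0.        ,  0.        ,  0.   
[... 1085 characters left out ...]
.24019663],
       [ 0.        ,  0.        ,  0.        ,  1.        ]])}
bar_center [{'xy': [399.1, 263.3], 'confidence': 0.69}, {'xy': [473.6, 345.5], 'confidence': 0.69}, {'xy': [391.9, 338.5], 'confidence': 0.6}, {'xy': [348.1, 172.9], 'confidence': 0.17}] [{'bbox': [445.1, 319.1, 506.2, 369.5], 'confidence': 0.97}, {'bbox': [366.4, 311.4, 417.8, 366.5], 'confidence': 0.86}]
vblock [{'xy': [345.3, 249.9], 'confidence': 0.6}] [{'bbox': [319.0, 199.9, 374.7, 285.1], 'confidence': 0.64}]
end_stop [{'xy': [346.8, 208.4], 'confidence': 0.82}] 
horn [{'xy': [344.8, 207.8], 'confidence': 0.74}, {'xy': [289.9, 260.8], 'confidence': 0.59}] 
collar [{'xy': [347.5, 176.5], 'confidence': 0.7}] 
0.8
```

View pics/scene0.png

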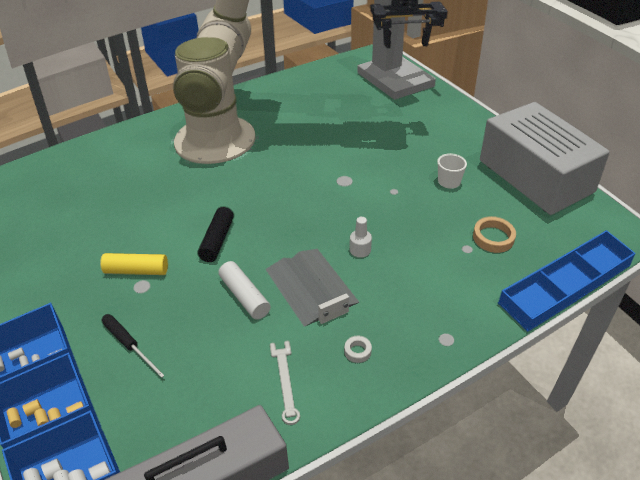

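View pics/top0.png

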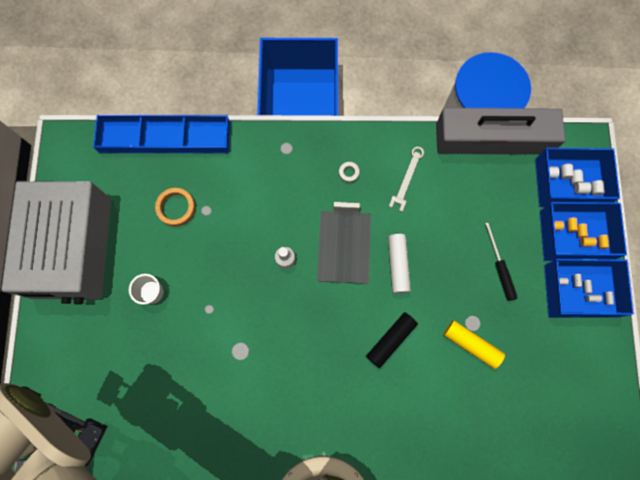

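```bash
cat > h.py <<'E'
import numpy as np,cv2
from bench import imaging
def cal(c):
    k=imaging.get_calibration(c); return np.array(k["K"]),k["k1"],np.array(k["extrinsics"])
def ray(c,uv):
    K,k1,T=cal(c)
    p=cv2.undistortPoints(np.array(uv,float).reshape(-1,1,2),K,np.array([k1,0,0,0.,0])).reshape(-1,2)
    d=np.c_[p[:,0],-p[:,1],-np.ones(len(p))]
    R=T[:3,:3];o=-R.T@T[:3,3]
    return o,d@R
def atz(c,uv,z):
    o,d=ray(c,uv); return o+d*((z-o[2])/d[:,2])[:,None]
def cloud(c,d,sl):
    vv,uu=np.mgrid[sl]; uv=np.c_[uu.ravel(),vv.ravel()]
    o,r=ray(c,uv); P=o+r*d[vv.ravel(),uu.ravel()][:,None]
    return P,uv
def proj(c,P):
    K,k1,T=cal(c)
    P=np.atleast_2d(P)@T[:3,:3].T+T[:3,3]
    x=P*[1,-1,-1]; q=x[:,:2]/x[:,2:]; r2=(q**2).sum(1,keepdims=True)
    q=q*(1+k1*r2); return q*[K[0,0],K[1,1]]+[K[0,2],K[1,2]]
E
python3 - <<'E'
import cv2
a=cv2.imread('pics/top0.png')[160:380,260:520]
cv2.imwrite('pics/c1.png',cv2.resize(a,None,fx=2.7,fy=2.7,interpolation=cv2.INTER_CUBIC))
a=cv2.imread('pics/scene0.png')[190:390,90:390]
cv2.imwrite('pics/c2.png',cv2.resize(a,None,fx=2.6,fy=2.6,interpolation=cv2.INTER_CUBIC))
E
```

```text
(no output)
```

View pics/c1.png

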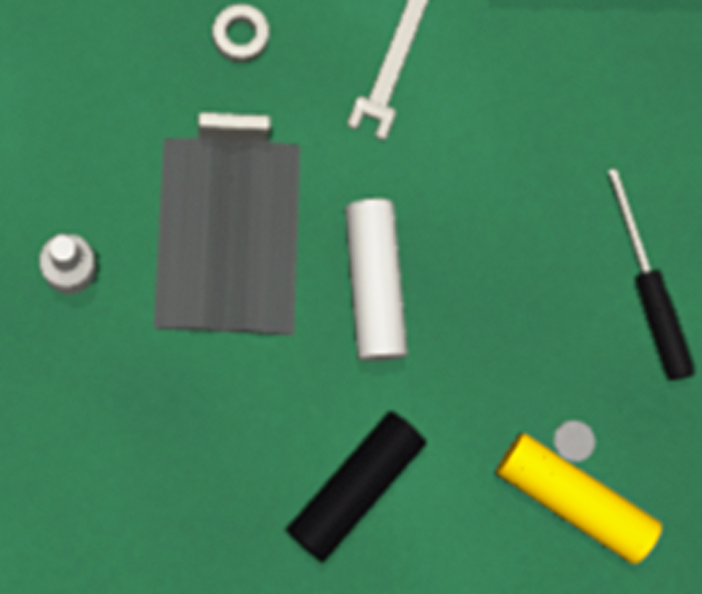

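View pics/c2.png

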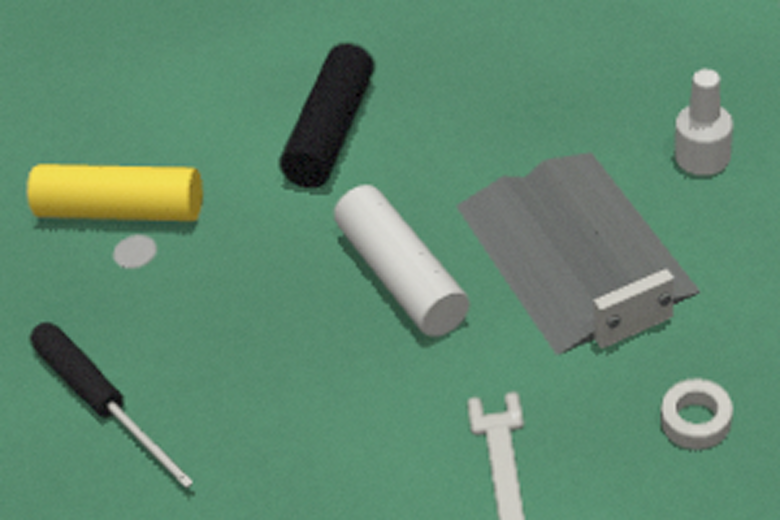

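The crop shows three bar-shaped things in the top view: a black one at (392,339), a yellow one at (474,345) and a bare bright one at (399,263). The bare bright one is the aluminium bar. It lies on the -y side of the V-block at (345,247), with the horn at (285,258) on the other side. Next I'll measure their positions from depth.

```bash
python3 - <<'E'
from h import *
P={}
for c,(v0,v1,u0,u1) in dict(top=(190,300,310,420),scene=(240,335,210,365)).items():
    d=np.load(f'pics/{c}0_d.npy'); im=cv2.imread(f'pics/{c}0.png')
    X,uv=cloud(c,d,np.s_[v0:v1,u0:u1]); col=im[uv[:,1],uv[:,0]].astype(int)
    dv=d[uv[:,1],uv[:,0]]>0
    green=(col[:,1]-col[:,2]>15)
    print(c,'bench z',np.median(X[dv&green,2]))
    br=dv&~green&(col.min(1)>125)
    dk=dv&~green&(col.max(1)<125)
    # bar : near (399,263)
    B=X[br&(X[:,2]>.008)]
    c0=atz(c,[[399,263]] if c=='top' else [[243,288]],.03)[0]; print('c0',c0)
    B=B[np.linalg.norm(B[:,:2]-c0[:2],axis=1)<.085]
    print('n',len(B),'z max',np.percentile(B[:,2],[50,95,99]))
    # cylinder fit radius 22 axis horizontal
    from scipy.optimize import least_squares
    def f(q):
        y0,th,z0=q; n=np.array([-np.sin(th),np.cos(th)])
        s=(B[:,:2]-c0[:2])@n-y0
        return np.hypot(s,B[:,2]-z0)-.022
    r=least_squares(f,[0,0,.022],loss='soft_l1',f_scale=.002); y0,th,z0=r.x
    a=np.array([np.cos(th),np.sin(th)]);n=np.array([-a[1],a[0]])
    t=(B[:,:2]-c0[:2])@a; lo,hi=np.percentile(t,[.5,99.5])
    print('bar centre',c0[:2]+n*y0+a*(lo+hi)/2,'yaw deg',np.degrees(th),'z',z0,'len',hi-lo, 'rms',np.sqrt(np.mean(r.fun**2)))
    V=X[dk]; vc=atz(c,[[345,249]] if c=='top' else [[309,283]],.01)[0]
    m=(np.linalg.norm(V[:,:2]-vc[:2],axis=1)<.12); V=V[m]
    mr=cv2.minAreaRect(V[:,:2].astype(np.float32)); print('V rect',mr,'zmax',np.percentile(V[:,2],[1,50,99]))
    P[c]=V
np.save('pics/V.npy',P['top']);np.save('pics/Vs.npy',P['scene'])
for c,e in dict(top=(346.8,208.4),scene=(333,307.6)).items(): print('stop',c,atz(c,[e],.027))
for c,e in dict(top=(345.3,249.9),scene=(309,282.6)).items(): print('vb',c,atz(c,[e],0.002))
for c,e in dict(top=(289.9,260.8),scene=(357.2,246.8)).items(): print('horn',c,atz(c,[e],0.))
print('wrench',atz('top',[(398,206)],.005))
E
```

```text
top bench z -0.0003410710442097731
c0 [ 0.55974901 -0.18213575  0.03      ]
n 964 z max [0.03987161 0.04580615 0.04784589]
bar centre [ 0.55999383 -0.18212253] yaw deg 3.663617460118206 z 0.021176488194996238 len 0.13821929001278124 rms 0.0024488926379362874
V rect ((0.611379861831665, -0.07470519840717316), (0.17538700997829437, 0.19260339438915253), 88.58405303955078) zmax [-0.00317811  0.00696903  0.02962675]
scene bench z -0.0013093733279205821
c0 [ 0.56787047 -0.18455236  0.03      ]
n 1079 z max [0.03884647 0.04381751 0.04532677]
bar centre [ 0.56399881 -0.18197024] yaw deg 3.6413343488462555 z 0.020087509426718043 len 0.13835852435555107 rms 0.0016332403033165613
V rect ((0.6152057647705078, -0.07932823896408081), (0.1862826645374298, 0.20102274417877197), 87.28799438476562) zmax [-0.00268448  0.00635823  0.04063947]
stop top [[ 0.69770849 -0.05652471  0.027     ]]
stop scene [[ 0.70548497 -0.05580376  0.027     ]]
vb top [[ 0.59773503 -0.05344405  0.002     ]]
vb scene [[ 0.60357665 -0.05107643  0.002     ]]
horn top [[0.56974309 0.08391921 0.        ]]
horn scene [[ 5.66508366e-01  9.50095331e-02 -1.11022302e-16]]
wrench [[ 0.71139411 -0.18692315  0.005     ]]
```

```bash
python3 - <<'E'
from h import *
from scipy.optimize import least_squares
def H(y):
    a=abs(y); return np.interp(a,[0,19,64,65,200],[2,13,0,0,0])/1000
A=[]
for c,(v0,v1,u0,u1) in dict(top=(190,300,310,385),scene=(240,335,255,365)).items():
    d=np.load(f'pics/{c}0_d.npy'); im=cv2.imread(f'pics/{c}0.png')
    X,uv=cloud(c,d,np.s_[v0:v1,u0:u1]); col=im[uv[:,1],uv[:,0]].astype(int)
    dv=d[uv[:,1],uv[:,0]]>0; 
    dk=dv&(abs(col[:,1]-col[:,2])<12)&(col.max(1)<125)
    M=np.zeros(im.shape[:2],np.uint8); M[uv[dk,1],uv[dk,0]]=255
    n,l,st,_=cv2.connectedComponentsWithStats(M); k=1+np.argmax(st[1:,4]); print(c,st[k])
    keep=l[uv[:,1],uv[:,0]]==k; V=X[keep]; V=V[V[:,2]<.02]
    mr=cv2.minAreaRect(V[:,:2].astype(np.float32)); print(mr)
    def f(q):
        th=q[1];n=np.array([-np.sin(th),np.cos(th)])
        return V[:,2]-q[2]-H(((V[:,:2]-[.605,-.055])@n-q[0])*1000)
    for t0 in (0,-.03):
        r=least_squares(f,[0,t0,0],loss='soft_l1',f_scale=.002,diff_step=1e-3,x_scale=[.01,.05,.002])
        th=r.x[1]; n=np.array([-np.sin(th),np.cos(th)])
        print(c,'line pt y at x=.605:',-.055+r.x[0]/np.cos(th),'yaw',np.degrees(th),'dz',r.x[2],r.cost, len(V))
    a=np.array([np.cos(th),np.sin(th)]); t=(V[:,:2]-[.605,-.055])@a; s=(V[:,:2]-[.605,-.055])@n
    print('t',np.percentile(t,[.5,1,99,99.5]),'s',np.percentile(s,[.5,1,99,99.5]))
E
python3 - <<'E'
from h import *
# corners in top crop -> pixel
cr=np.array([[163,139],[299,145],[293,333],[155,327]])/2.7+[260,160]
print(atz('top',cr,0.0))
for q in ([[199,124],[269,129]],): print('stop bottom-front edge top', atz('top',np.array(q)/2.7+[260,160],.048))
cs=np.array([[458,208],[592,153],[699,292],[560,353]])/2.6+[90,190]
print(atz('scene',cs,0.0))
E
```

```text
top [ 318  207   53   77 3586]
((0.6073800325393677, -0.0506829097867012), (0.12439834326505661, 0.1830834001302719), 87.3520278930664)
top line pt y at x=.605: -0.049576954426151294 yaw -2.6326909694723124 dz -0.00026586396022957166 0.008522692858415407 3524
top line pt y at x=.605: -0.04957615156886171 yaw -2.633123761145735 dz -0.00026586929473329806 0.008522692142563968 3524
t [-0.08832484 -0.08680195  0.09100493  0.091901  ] s [-0.05687245 -0.05608037  0.06537178  0.0660178 ]
scene [ 267  249   92   77 3887]
((0.6162260174751282, -0.050430163741111755), (0.12845462560653687, 0.1983788013458252), 87.28799438476562)
scene line pt y at x=.605: -0.050095015997466616 yaw -2.8974807247551424 dz -0.0010918047466649036 0.006285651361657016 3631
scene line pt y at x=.605: -0.05009501599769908 yaw -2.8974807459149012 dz -0.001091804747068436 0.006285651361657002 3631
t [-0.0851661  -0.083428    0.10622874  0.10681132] s [-0.05746877 -0.05680853  0.06698094  0.06771115]
[[ 0.69738664  0.00912585  0.        ]
 [ 0.69222822 -0.11820743  0.        ]
 [ 0.51437663 -0.11022714  0.        ]
 [ 0.5192005   0.01535269  0.        ]]
stop bottom-front edge top [[ 0.69749577 -0.02357138  0.048     ]
 [ 0.69311766 -0.08690286  0.048     ]]
[[ 5.21953146e-01 -1.09747808e-01  1.11022302e-16]
 [ 5.25443726e-01  1.73726595e-02  0.00000000e+00]
 [ 7.02487909e-01  8.27240832e-03  0.00000000e+00]
 [ 6.97132196e-01 -1.14736324e-01 -1.11022302e-16]]
```

```bash
cat >> h.py <<'E'
from scipy.spatial.transform import Rotation as Rn
def st():
    from bench import monitor
    s=monitor.get_state(); w=s['eef_rot']; R=Rn.from_quat([w[1],w[2],w[3],w[0]]).as_matrix()
    return s,np.array(s['position']),R
Vo=np.array([.607,-.0502,0]); Vyaw=np.radians(-2.75)
def toV(p):
    c,s=np.cos(Vyaw),np.sin(Vyaw); d=np.asarray(p)-Vo; return np.array([c*d[0]+s*d[1],-s*d[0]+c*d[1],d[2]])
def fromV(q):
    c,s=np.cos(Vyaw),np.sin(Vyaw); return Vo+np.array([c*q[0]-s*q[1],s*q[0]+c*q[1],q[2]])
def plan(target,yaw_deg):
    """tool shift and turn to reach target with jaw axis (z) at yaw (mod 180)"""
    s,p,R=st(); d=R.T@(np.array(target)-p)
    z=R[:,2]; cur=np.degrees(np.arctan2(z[1],z[0])); 
    t=(yaw_deg-cur+90)%180-90   # about world z; tool x is down => turn = -t
    print('t',round(s['time'],2),'pos',p.round(4),'V',toV(p).round(4),'jawyaw',round(cur,2),'down',R[:,0].round(3),'F',np.round(s['contact_force'],1),'J6',round(s['joint_pos'][5],2))
    print('shift now-axes',d.round(4),'turn(deg about tool x)',round(-t,2)); return d,-t
E
python3 - <<'E'
from h import *
s,p,R=st(); print(R.round(3))
plan([.561,-.235,.20],3.65)
plan([.561,-.235,.20],3.65+90)
E
```

```text
[[ 0.    -0.92   0.393]
 [-0.     0.393  0.92 ]
 [-1.    -0.    -0.   ]]
t 0.8 pos [0.2063 0.4828 0.2497] V [-0.4258  0.5131  0.2497] jawyaw 66.86 down [ 0. -0. -1.] F [-0.8  0.2 -0. ] J6 -0.22
shift now-axes [ 0.0498 -0.6082 -0.5207] turn(deg about tool x) 63.21
t 0.8 pos [0.2063 0.4828 0.2497] V [-0.4258  0.5131  0.2497] jawyaw 66.86 down [ 0. -0. -1.] F [-0.8  0.2 -0. ] J6 -0.22
shift now-axes [ 0.0498 -0.6082 -0.5207] turn(deg about tool x) -26.79
```

move_arm(
  deltas="0 -0.025 -0.0215 0;0 -0.025 -0.0215 0;0 -0.025 -0.0215 0;0 -0.025 -0.0215 0;0 -0.025 -0.0215 0;0 -0.025 -0.0215 0;0 -0.025 -0.0215 0;0 -0.025 -0.0215 0",
  hand=1,
)

```text
time: 1.47
position: [0.3243, 0.2404, 0.2491]
eef_rot: [0.589, -0.392, 0.587, 0.393]
contact_force: [0.3, 0.5, -0.8]
opening: 0.088
```

move_arm(
  deltas="0 -0.025 -0.0215 0;0 -0.025 -0.0215 0;0 -0.025 -0.0215 0;0 -0.025 -0.0215 0;0 -0.025 -0.0215 0;0 -0.025 -0.0215 0;0 -0.025 -0.0215 0;0 -0.025 -0.0215 0",
)

```text
time: 2.13
position: [0.4463, -0.0085, 0.2508]
eef_rot: [0.591, -0.393, 0.586, 0.392]
contact_force: [0.4, 0.5, -0.5]
opening: 0.088
```

```bash
python3 - <<'E'
from h import *
plan([.561,-.235,.20],3.65)
E
```

```text
t 2.13 pos [ 0.4463 -0.0085  0.2508] V [-0.1625  0.034   0.2508] jawyaw 67.4 down [ 0.006  0.002 -1.   ] F [ 0.4  0.5 -0.5] J6 -1.46
shift now-axes [ 0.0511 -0.1927 -0.1653] turn(deg about tool x) 63.75
```

move_arm(
  deltas="0 -0.0275 -0.0235 0;0 -0.0275 -0.0235 0;0 -0.0275 -0.0235 0;0 -0.0275 -0.0235 0;0 -0.0275 -0.0235 0;0 -0.0275 -0.0235 0;0 -0.0275 -0.0235 0;0 0 0 7",
)

```text
time: 2.8
position: [0.5648, -0.2523, 0.2499]
eef_rot: [0.614, -0.355, 0.609, 0.354]
contact_force: [-1.5, 0.5, -0.5]
opening: 0.0879
```

move_arm(
  deltas="0 0 0 7;0 0 0 7;0 0 0 7;0 0 0 7;0 0 0 7;0 0 0 7;0 0 0 7;0 0 0 7",
)

```text
time: 3.47
position: [0.5651, -0.2558, 0.2469]
eef_rot: [0.708, -0.015, 0.705, 0.018]
contact_force: [0.3, 0.1, 0.2]
opening: 0.0883
```

```bash
python3 - <<'E'
from h import *
plan([.561,-.232,.10],3.65)
im,d=imaging.capture('top'); cv2.imwrite('pics/t1.png',im[160:400,220:540,::-1].repeat(2,0).repeat(2,1))
print(st()[0]['joint_pos'].round(2))
E
```

```text
t 3.47 pos [ 0.5651 -0.2558  0.2469] V [-0.032  -0.2074  0.2469] jawyaw 2.68 down [ 0.004  0.003 -1.   ] F [0.3 0.1 0.2] J6 -0.66
shift now-axes [ 0.1469  0.0235 -0.0036] turn(deg about tool x) -0.97
[-0.62  0.53  1.19  0.01  1.42 -0.66]
```

View pics/t1.png

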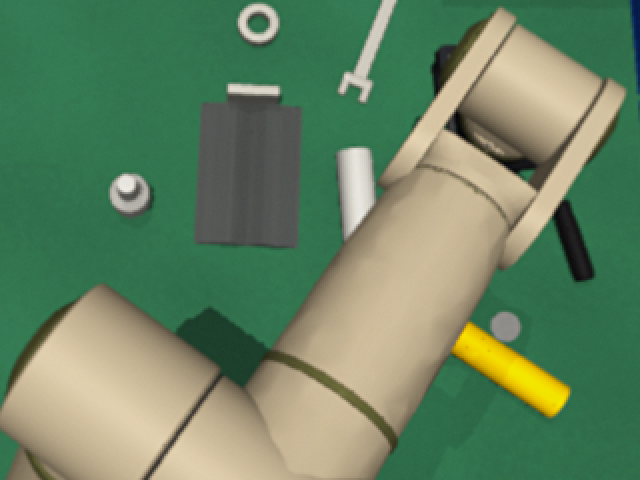

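The arm is on the free side of the bar, with the bar, V-block and horn undisturbed at crop pixels (355,190), (248,170) and (130,193). Next I'll lower the open fingers beside the bar.

move_arm(
  deltas="0.03 0 0 0;0.03 0 0 0;0.03 0 0 0;0.03 0 0 0;0.03 0 0 0;0.03 0 0 0;0.02 0 0 -1;0.01 0 0 0",
)

```text
time: 4.18
position: [0.5685, -0.2567, 0.0323]
eef_rot: [0.711, -0.029, 0.702, 0.027]
contact_force: [0.8, -0.3, -0.4]
opening: 0.0876
```

```bash
python3 - <<'E'
from h import *
plan([.561,-.213,.025],3.65)
E
```

```text
t 4.18 pos [ 0.5685 -0.2567  0.0323] V [-0.0285 -0.2082  0.0323] jawyaw 4.59 down [ 0.013 -0.003 -1.   ] F [ 0.8 -0.3 -0.4] J6 -0.7
shift now-axes [ 0.0071  0.0442 -0.0041] turn(deg about tool x) 0.94
```

move_arm(
  deltas="0.007 0.008 -0.002 1;0 0.008 -0.002 0;0 0.008 0 0;0 0.008 0 0",
)

```text
time: 4.52
position: [0.5617, -0.2234, 0.0245]
eef_rot: [0.711, -0.023, 0.703, 0.021]
contact_force: [-0.7, -0.2, -0.1]
opening: 0.0878
```

```bash
python3 - <<'E'
from h import *
plan([.561,-.213,.025],3.65)
c='scene'
im,d=imaging.capture(c); cv2.imwrite('pics/s2.png',cv2.resize(im[190:350,160:400,::-1],None,fx=3,fy=3))
E
```

```text
t 4.52 pos [ 0.5617 -0.2234  0.0245] V [-0.0369 -0.1752  0.0245] jawyaw 3.59 down [ 0.012 -0.002 -1.   ] F [-0.7 -0.2 -0.1] J6 -0.64
shift now-axes [-0.0006  0.0105 -0.0001] turn(deg about tool x) -0.06
```

View pics/s2.png

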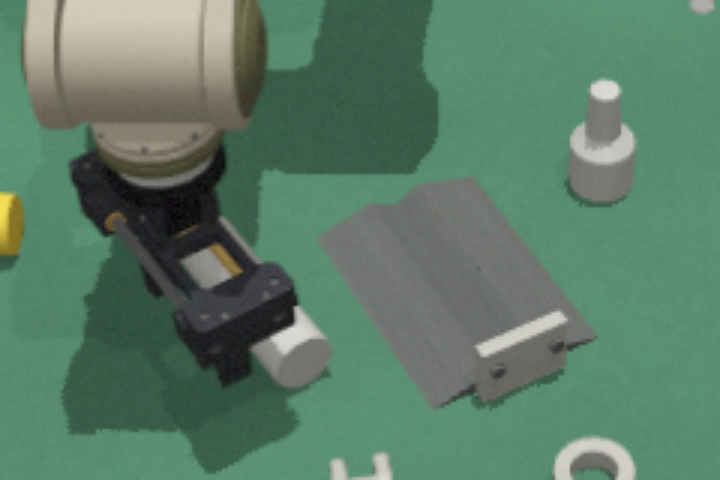

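The picture shows both fingers beside the bar at crop (230,330) with the way to the ramp clear. Now I'll push it slowly and square it to the groove as it goes.

move_arm(
  deltas="0 0.006 0 0;0 0.006 0 0;0 0.006 0 0.8;0 0.006 0 0.8;0 0.006 0 0.8;0 0.006 0 0.8;0 0.006 0 0.8;0 0.006 0 0.8",
)

```text
time: 5.23
position: [0.562, -0.17, 0.0291]
eef_rot: [0.714, 0.007, 0.7, -0.012]
contact_force: [0.2, 0.0, 0.5]
opening: 0.0884
```

```bash
python3 - <<'E'
from h import *
plan(fromV([-.046,-.0975,.025]),-2.75)
c='scene'
im,d=imaging.capture(c); cv2.imwrite('pics/s3.png',cv2.resize(im[190:350,160:400,::-1],None,fx=3,fy=3))
E
```

```text
t 5.23 pos [ 0.562  -0.17    0.0291] V [-0.0392 -0.1218  0.0291] jawyaw -1.52 down [ 0.019 -0.006 -1.   ] F [0.2 0.  0.5] J6 -0.47
shift now-axes [ 0.0038  0.0245 -0.0063] turn(deg about tool x) 1.23
```

View pics/s3.png

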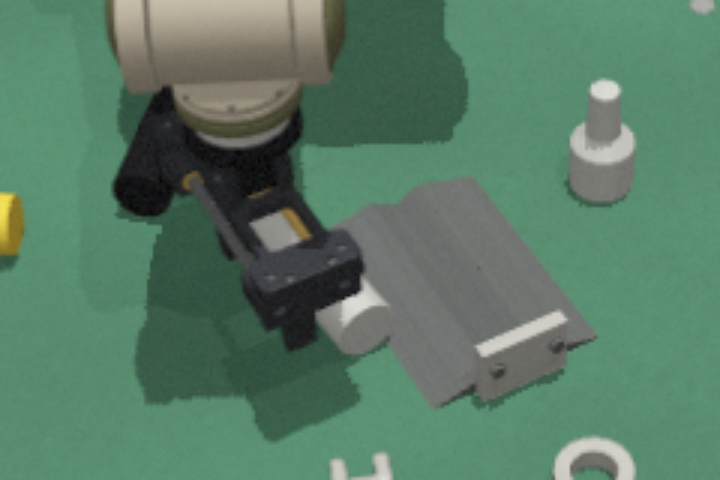

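move_arm(
  deltas="0.003 0.006 -0.001 0.4;0 0.006 -0.001 0.4;0 0.006 -0.001 0.2;0 0.006 -0.001 0;0 0.006 0 0;0 0.006 0 0",
)

```text
time: 5.78
position: [0.5611, -0.1356, 0.0288]
eef_rot: [0.716, 0.01, 0.698, -0.022]
contact_force: [-3.4, -13.2, 8.4]
opening: 0.0881
```

```bash
python3 - <<'E'
from h import *
plan(fromV([-.046,-.05,.027]),-2.75)
c='scene'
im,d=imaging.capture(c); cv2.imwrite('pics/s4.png',cv2.resize(im[190:350,160:400,::-1],None,fx=3,fy=3))
E
```

```text
t 5.78 pos [ 0.5611 -0.1356  0.0288] V [-0.0418 -0.0875  0.0288] jawyaw -2.58 down [ 0.026 -0.018 -1.   ] F [ -3.4 -13.2   8.4] J6 -0.39
shift now-axes [ 0.001   0.0375 -0.0042] turn(deg about tool x) 0.17
```

View pics/s4.png

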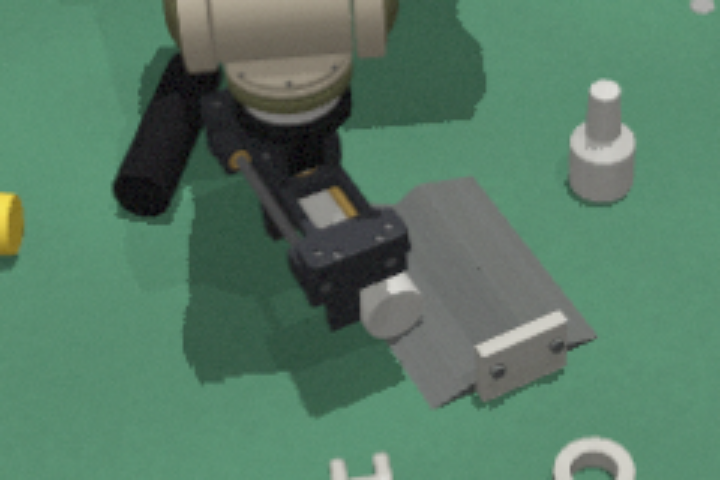

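move_arm(
  deltas="0 0.006 -0.001 0;0 0.006 -0.001 0;0 0.006 -0.001 0;0 0.006 0 0",
)

```text
time: 6.17
position: [0.564, -0.1201, 0.0358]
eef_rot: [0.722, 0.003, 0.691, -0.029]
contact_force: [-3.5, -11.4, 7.0]
opening: 0.0882
```

```bash
python3 - <<'E'
from h import *
plan(fromV([-.046,-.05,.028]),-2.75)
c='scene'
im,d=imaging.capture(c); cv2.imwrite('pics/s5.png',cv2.resize(im[190:350,160:400,::-1],None,fx=3,fy=3))
E
```

```text
t 6.17 pos [ 0.564  -0.1201  0.0358] V [-0.0396 -0.0719  0.0358] jawyaw -2.53 down [ 0.043 -0.038 -0.998] F [ -3.5 -11.4   7. ] J6 -0.34
shift now-axes [ 0.0067  0.0222 -0.0067] turn(deg about tool x) 0.22
```

View pics/s5.png

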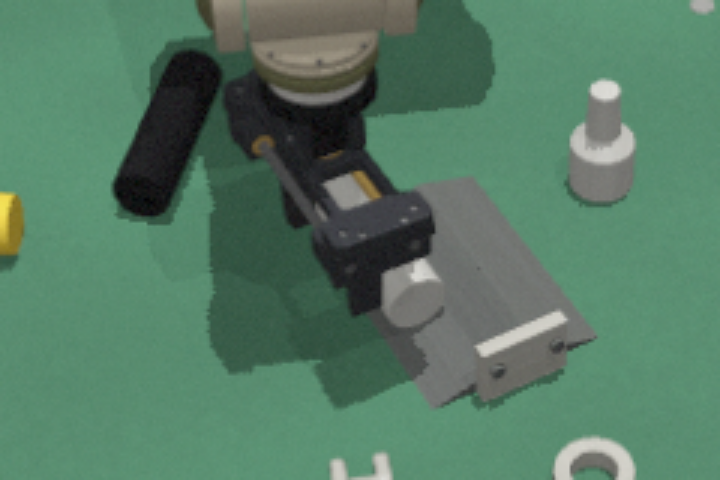

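move_arm(
  deltas="0.004 0.007 -0.002 0;0.003 0.007 -0.002 0;0.003 0.007 -0.001 0",
)

```text
time: 6.47
position: [0.5671, -0.1099, 0.0341]
eef_rot: [0.729, -0.006, 0.683, -0.037]
contact_force: [-4.7, -20.1, 14.8]
opening: 0.0882
```

```bash
python3 - <<'E'
from h import *
plan(fromV([-.046,-.05,.030]),-2.75)
c='scene'
im,d=imaging.capture(c); cv2.imwrite('pics/s6.png',cv2.resize(im[190:350,160:400,::-1],None,fx=3,fy=3))
E
```

```text
t 6.47 pos [ 0.5671 -0.1099  0.0341] V [-0.037  -0.0616  0.0341] jawyaw -2.42 down [ 0.064 -0.062 -0.996] F [ -4.7 -20.1  14.8] J6 -0.31
shift now-axes [ 0.0028  0.0118 -0.0092] turn(deg about tool x) 0.33
```

View pics/s6.png

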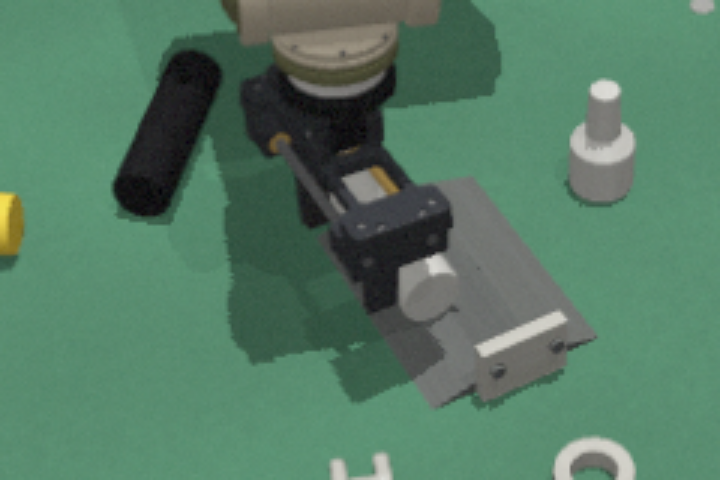

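move_arm(
  deltas="-0.002 0.009 -0.003 0;-0.001 0.009 -0.003 0",
)

```text
time: 6.68
position: [0.5654, -0.0955, 0.0394]
eef_rot: [0.733, -0.008, 0.678, -0.041]
contact_force: [-0.3, 0.1, -0.1]
opening: 0.088
```

```bash
python3 - <<'E'
from h import *
plan(fromV([-.046,-.05,.030]),-2.75)
c='scene'
im,d=imaging.capture(c); cv2.imwrite('pics/s7.png',cv2.resize(im[190:350,160:400,::-1],None,fx=3,fy=3))
E
```

```text
t 6.68 pos [ 0.5654 -0.0955  0.0394] V [-0.0393 -0.0472  0.0394] jawyaw -2.52 down [ 0.076 -0.07  -0.995] F [-0.3  0.1 -0.1] J6 -0.27
shift now-axes [ 0.009  -0.0021 -0.0074] turn(deg about tool x) 0.23
```

View pics/s7.png

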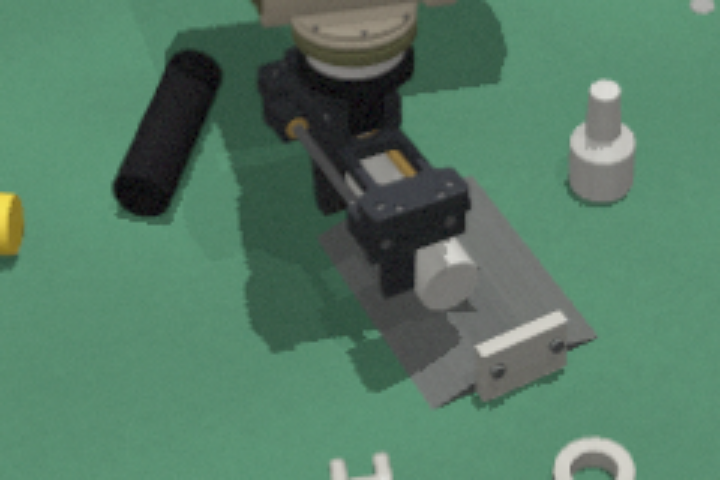

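move_arm(
  deltas="0 0 0 0;0 0 0 0;0 0 0 0",
)

```text
time: 6.98
position: [0.5637, -0.0918, 0.0381]
eef_rot: [0.732, -0.007, 0.68, -0.039]
contact_force: [0.1, 0.2, -0.4]
opening: 0.0879
```

```bash
python3 - <<'E'
from h import *
plan(fromV([-.046,-.05,.030]),-2.75)
c='scene'
im,d=imaging.capture(c); np.save('pics/s8_d.npy',d);cv2.imwrite('pics/s8f.png',im[:,:,::-1]);cv2.imwrite('pics/s8.png',cv2.resize(im[230:330,270:370,::-1],None,fx=5,fy=5))
E
```

```text
t 6.98 pos [ 0.5637 -0.0918  0.0381] V [-0.0413 -0.0436  0.0381] jawyaw -2.43 down [ 0.072 -0.066 -0.995] F [ 0.1  0.2 -0.4] J6 -0.27
shift now-axes [ 0.0081 -0.0059 -0.0053] turn(deg about tool x) 0.32
```

View pics/s8.png

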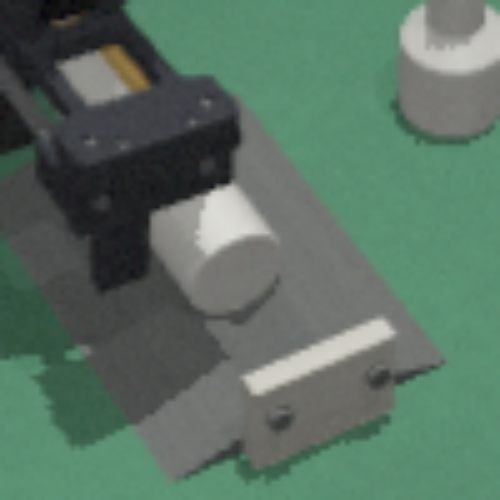

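The bar sits between the crests, clear of the fingers, with no force on the tool. Next I'll back off, raise the arm and check that it's seated.

move_arm(
  deltas="0 -0.012 0 0;-0.006 -0.012 0 0;-0.02 -0.005 0 0;-0.03 0 0 0;-0.03 0 0 0;-0.03 0 -0.02 0;-0.01 0 -0.03 0;0 0 -0.03 0",
)

```text
time: 7.7
position: [0.4728, -0.1182, 0.1655]
eef_rot: [0.732, -0.006, 0.68, -0.04]
contact_force: [-0.1, -0.7, -0.2]
opening: 0.0882
```

```bash
cat >> h.py <<'E'
from scipy.optimize import least_squares
def barfit(c,d,im,centre,rad=.09):
    K,k1,T=cal(c); u0,v0=proj(c,centre)[0]; u0,v0=int(u0),int(v0)
    X,uv=cloud(c,d,np.s_[max(v0-60,0):v0+60,max(u0-60,0):u0+60]); col=im[uv[:,1],uv[:,0]].astype(int)
    sel=(d[uv[:,1],uv[:,0]]>0)&(col.max(1)-col.min(1)<30)&(col.min(1)>110)&(X[:,2]>.02)&(X[:,2]<.06)
    M=np.zeros(d.shape,np.uint8); M[uv[sel,1],uv[sel,0]]=1
    n,l,s,_=cv2.connectedComponentsWithStats(M,connectivity=4); 
    Q=X[sel]; lab=l[uv[sel,1],uv[sel,0]]
    for k in np.argsort(-s[1:,4])[:4]+1:
        B=Q[lab==k]
        if len(B)<60: continue
        # end stop plate excluded by shape
        Vv=np.array([toV(b) for b in B]); print('blob',s[k],'V x',np.percentile(Vv[:,0],[1,99]).round(4),'y',np.percentile(Vv[:,1],[1,50,99]).round(4),'z',np.percentile(Vv[:,2],[1,99]).round(4))
        def f(q): return np.hypot(Vv[:,1]-q[0]-q[1]*(Vv[:,0]+.04),Vv[:,2]-q[2]-q[3]*(Vv[:,0]+.04))-.022
        side=np.ones(len(Vv),bool)
        r=least_squares(f,[np.median(Vv[:,1]),0,.027,0],loss='soft_l1',f_scale=.002); print('  fit y(at x=-.04),yaw,z,pitch',r.x.round(4),'rms',np.sqrt(np.mean(r.fun**2)).round(4))
E
python3 - <<'E'
from h import *
plan(fromV([-.16,0,.15]),-2.75)
for c in('scene','top'):
    im,d=imaging.capture(c); 
    barfit(c,d,im,fromV([-.046,0,.027]))
    cv2.imwrite(f'pics/{c}9.png',cv2.resize(im[160:360,220:460,::-1],None,fx=2.5,fy=2.5))
E
```

```text
t 7.7 pos [ 0.4728 -0.1182  0.1655] V [-0.1308 -0.0744  0.1655] jawyaw -2.58 down [ 0.071 -0.066 -0.995] F [-0.1 -0.7 -0.2] J6 -0.41
shift now-axes [ 0.0085  0.0751 -0.0301] turn(deg about tool x) 0.17
blob [ 278  236   48   55 1183] V x [-0.1083  0.0313] y [-0.0223 -0.0068  0.0189] z [0.0226 0.0511]
  fit y(at x=-.04),yaw,z,pitch [ 0.      0.0009  0.0257 -0.0082] rms 0.0038
blob [318 293  31  16 169] V x [0.0908 0.1048] y [-0.031   0.0004  0.0309] z [0.0422 0.0504]
  fit y(at x=-.04),yaw,z,pitch [ 0.0459 -0.3373  0.0255  0.0292] rms 0.0066
blob [350 231   9  20 146] V x [-0.0569 -0.0176] y [0.1191 0.1259 0.1365] z [0.0213 0.0575]
  fit y(at x=-.04),yaw,z,pitch [0.1411 0.2953 0.0277 0.4362] rms 0.0024
blob [334 231  20  59 753] V x [-0.1105  0.0258] y [-0.0199  0.006   0.0212] z [0.0302 0.0536]
  fit y(at x=-.04),yaw,z,pitch [-0.0001  0.0194  0.0273 -0.0095] rms 0.0022
blob [333 202  27   6 137] V x [0.0884 0.1018] y [-0.0307  0.001   0.032 ] z [0.0411 0.0539]
  fit y(at x=-.04),yaw,z,pitch [ 0.0645 -0.47    0.001   0.2199] rms 0.0067
blob [283 247  12  20 118] V x [-0.0637 -0.0186] y [0.1211 0.1312 0.1456] z [0.0267 0.0532]
  fit y(at x=-.04),yaw,z,pitch [0.1469 0.3082 0.0387 0.965 ] rms 0.0031
```

View pics/scene9.png

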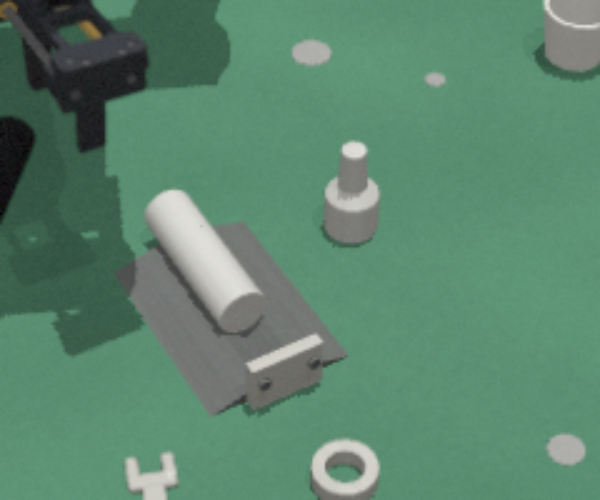

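View pics/top9.png

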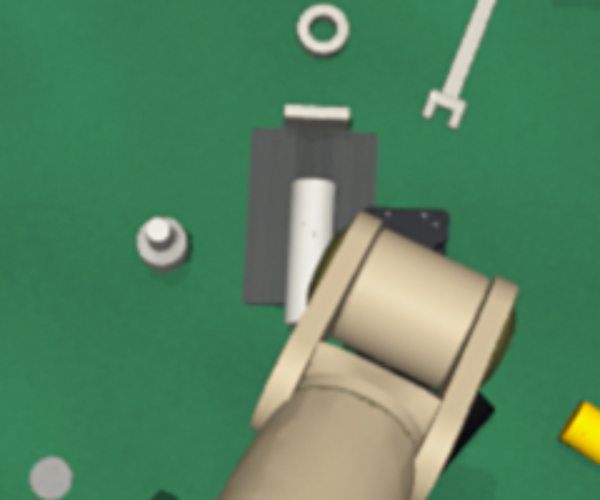

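Both views show the bar lying in the groove. In V-block axes the fitted axis is at y≈0.000, z≈0.026–0.027, and level. It spans x≈-0.11 to +0.03, so about 60 mm remains to the stop. Next I'll close the fingers and go behind the free end.

```bash
python3 - <<'E'
from h import *
plan(fromV([-.165,0,.165]),-2.75)
print(atz('top',[[405,313],[367,358],[380,367],[418,322]],.03))
E
```

```text
t 7.8 pos [ 0.4703 -0.1175  0.1638] V [-0.1333 -0.0738  0.1638] jawyaw -2.66 down [ 0.066 -0.064 -0.996] F [ 0.4 -0.4 -1. ] J6 -0.41
shift now-axes [-0.0079  0.0735 -0.0314] turn(deg about tool x) 0.09
[[ 0.43888282 -0.19336236  0.03      ]
 [ 0.33349977 -0.10187997  0.03      ]
 [ 0.31309225 -0.13186451  0.03      ]
 [ 0.41775865 -0.22356295  0.03      ]]
```

move_arm(
  deltas="0 0.019 -0.01 0;0 0.019 -0.01 0;0 0.019 -0.007 0;0 0.019 -0.007 0;0 0 0 0",
  hand=0,
  force=30,
)

```text
time: 8.22
position: [0.4411, -0.0432, 0.1587]
eef_rot: [0.731, -0.003, 0.681, -0.043]
contact_force: [0.5, -0.1, 0.1]
opening: 0.0569
```

```bash
python3 - <<'E'
from h import *
plan(fromV([-.160,0,.03]),-2.75)
E
```

```text
t 8.22 pos [ 0.4411 -0.0432  0.1587] V [-0.166  -0.001   0.1587] jawyaw -3.11 down [ 0.07  -0.066 -0.995] F [ 0.5 -0.1  0.1] J6 -0.26
shift now-axes [ 0.1284  0.009  -0.0034] turn(deg about tool x) -0.36
```

move_arm(
  deltas="0 0 0 0;0.021 0.0015 -0.0005 0;0.021 0.0015 -0.0005 0;0.021 0.0015 -0.0005 0;0.021 0.0015 -0.0005 0;0.021 0.0015 -0.0005 -0.4;0.021 0.0015 -0.0005 0;0 0 0 0",
)

```text
time: 8.88
position: [0.4565, -0.0531, 0.0304]
eef_rot: [0.735, -0.005, 0.677, -0.044]
contact_force: [-0.8, 0.6, 1.0]
opening: 0.0034
```

```bash
python3 - <<'E'
from h import *
plan(fromV([-.128,0,.03]),-2.75); print(st()[0]['opening'])
c='scene'
im,d=imaging.capture(c); cv2.imwrite('pics/s10.png',cv2.resize(im[200:330,220:380,::-1],None,fx=4,fy=4))
E
```

```text
t 8.88 pos [ 0.4565 -0.0531  0.0304] V [-0.1501 -0.0101  0.0304] jawyaw -2.93 down [ 0.08  -0.072 -0.994] F [-0.8  0.6  1. ] J6 -0.24
shift now-axes [0.0016 0.0103 0.022 ] turn(deg about tool x) -0.18
0.0033681906422046277
```

View pics/s10.png

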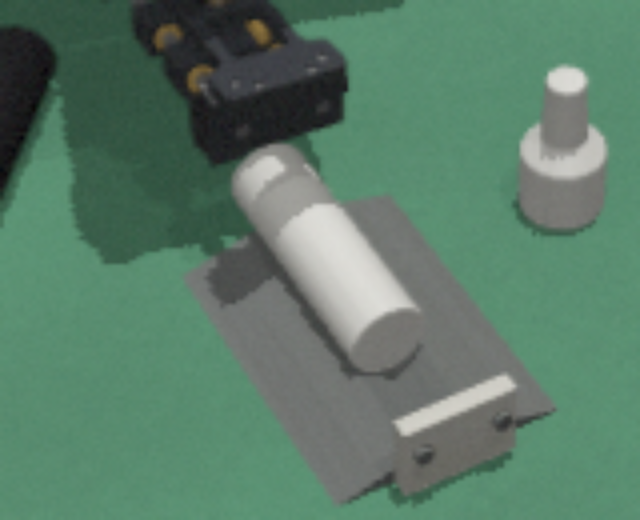

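move_arm(
  deltas="0 0.006 0.002 0;0 0.006 0.002 0;0.0005 0 0.005 0",
)

```text
time: 9.18
position: [0.4691, -0.0429, 0.0342]
eef_rot: [0.736, -0.005, 0.675, -0.045]
contact_force: [0.0, 0.4, -0.2]
opening: 0.0007
```

```bash
python3 - <<'E'
from h import *
plan(fromV([-.128,0,.03]),-2.75)
E
```

```text
t 9.18 pos [ 0.4691 -0.0429  0.0342] V [-0.1381  0.0006  0.0342] jawyaw -3.07 down [ 0.085 -0.074 -0.994] F [ 0.   0.4 -0.2] J6 -0.2
shift now-axes [ 0.0051 -0.0002  0.0097] turn(deg about tool x) -0.32
```

move_arm(
  deltas="0.004 0 0.005 0;0.001 0 0.006 0;0.001 0 0.006 0;0.001 0 0.006 0;0.001 0 0.006 0",
)

```text
time: 9.6
position: [0.501, -0.0444, 0.0306]
eef_rot: [0.736, -0.006, 0.676, -0.044]
contact_force: [-5.6, 0.0, 3.0]
opening: 0.0005
```

```bash
python3 - <<'E'
from h import *
plan(fromV([-.068,0,.03]),-2.75)
c='scene'
im,d=imaging.capture(c); barfit(c,d,im,fromV([-.03,0,.027])); cv2.imwrite('pics/s11.png',cv2.resize(im[200:330,220:380,::-1],None,fx=4,fy=4))
E
```

```text
t 9.6 pos [ 0.501  -0.0444  0.0306] V [-0.1061  0.0007  0.0306] jawyaw -2.94 down [ 0.083 -0.074 -0.994] F [-5.6  0.   3. ] J6 -0.19
shift now-axes [ 0.004  -0.0003  0.0379] turn(deg about tool x) -0.19
blob [ 282  244   49   53 1103] V x [-0.0868  0.0514] y [-0.0223 -0.008   0.0188] z [0.022  0.0511]
  fit y(at x=-.04),yaw,z,pitch [-0.     -0.0015  0.0261 -0.0091] rms 0.0037
blob [350 231  13  20 211] V x [-0.0564 -0.0151] y [0.1197 0.1295 0.1409] z [0.0209 0.0595]
  fit y(at x=-.04),yaw,z,pitch [0.1397 0.5351 0.0271 0.3858] rms 0.0035
blob [318 293  31  16 165] V x [0.0916 0.1058] y [-0.0316  0.0002  0.0312] z [0.0411 0.0507]
  fit y(at x=-.04),yaw,z,pitch [ 0.0327 -0.2361  0.0011  0.2046] rms 0.0067
```

View pics/s11.png

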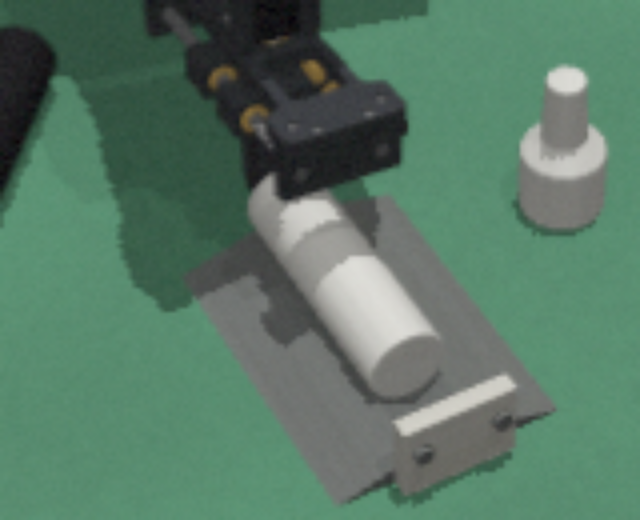

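It slides along level and true, with 5.6 N of resistance and about 38 mm left.

move_arm(
  deltas="0.001 0 0.006 0;0.001 0 0.006 0;0.001 0 0.006 0;0.001 0 0.006 0;0.001 0 0.006 0",
)

```text
time: 10.07
position: [0.5312, -0.0455, 0.0277]
eef_rot: [0.733, -0.006, 0.678, -0.044]
contact_force: [-5.6, 1.4, 3.8]
opening: 0.0004
```

```bash
python3 - <<'E'
from h import *
plan(fromV([-.068,0,.03]),-2.75)
c='scene'
im,d=imaging.capture(c); barfit(c,d,im,fromV([-.0,0,.027])); cv2.imwrite('pics/s12.png',cv2.resize(im[200:330,220:380,::-1],None,fx=4,fy=4))
E
```

```text
t 10.07 pos [ 0.5312 -0.0455  0.0277] V [-0.076   0.001   0.0277] jawyaw -2.9 down [ 0.076 -0.072 -0.995] F [-5.6  1.4  3.8] J6 -0.18
shift now-axes [-0.0016 -0.0011  0.0081] turn(deg about tool x) -0.15
blob [ 289  252   60   57 1234] V x [-0.0545  0.104 ] y [-0.0269 -0.0077  0.026 ] z [0.0265 0.0509]
  fit y(at x=-.04),yaw,z,pitch [-0.0001  0.0056  0.0256  0.0091] rms 0.0036
blob [350 231  19  21 321] V x [-0.0548 -0.0126] y [0.1198 0.1333 0.1595] z [0.0203 0.0588]
  fit y(at x=-.04),yaw,z,pitch [ 0.1446  0.1015  0.0434 -1.1524] rms 0.0052
```

View pics/s12.png

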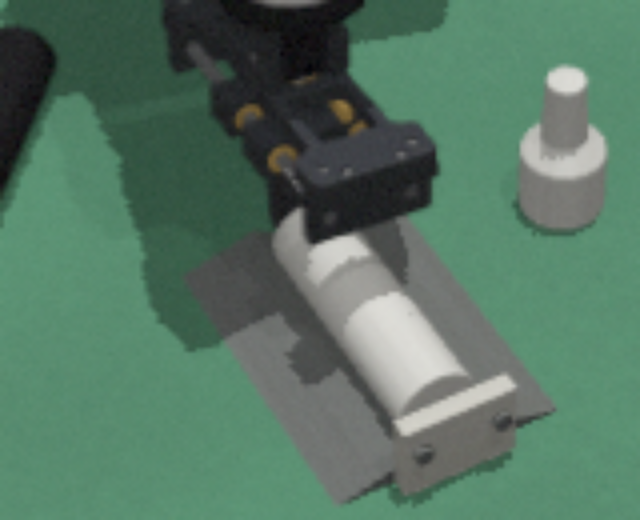

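About 7 mm is left, so I'll creep forward and watch the force.

move_arm(
  deltas="0 0 0.005 0",
)

```text
time: 10.2
position: [0.5367, -0.0459, 0.0279]
eef_rot: [0.733, -0.006, 0.678, -0.044]
contact_force: [-2.7, -0.1, -1.3]
opening: 0.0001
```

move_arm(
  deltas="0 0 0.003 0",
)

```text
time: 10.28
position: [0.54, -0.046, 0.028]
eef_rot: [0.733, -0.006, 0.678, -0.043]
contact_force: [-3.4, -0.6, 1.1]
opening: 0.0002
```

move_arm(
  deltas="0 0 0.003 0",
)

```text
time: 10.37
position: [0.5427, -0.0461, 0.0281]
eef_rot: [0.733, -0.006, 0.679, -0.043]
contact_force: [-21.9, 0.8, 3.4]
opening: 0.0005
```

move_arm(
  deltas="0 0 0.003 0",
)

```text
time: 10.45
position: [0.5426, -0.046, 0.0278]
eef_rot: [0.73, -0.006, 0.683, -0.043]
contact_force: [-37.5, -2.0, 26.7]
opening: 0.0002
```

The force jumped to 22 N and then 37 N with no further travel, so the bar is against the stop. I'll back straight off and check.

move_arm(
  deltas="0 0 -0.008 0;0 0 -0.015 0;0 0 -0.02 0;-0.01 0 -0.03 0;-0.03 0 -0.01 0;-0.03 0 0 0;-0.03 0 0 0;-0.03 0 0 0",
)

```text
time: 11.12
position: [0.4475, -0.0325, 0.1522]
eef_rot: [0.729, -0.005, 0.683, -0.043]
contact_force: [0.2, -0.6, 0.0]
opening: 0.0006
```

```bash
python3 - <<'E'
from h import *
plan(fromV([-.16,0,.15]),-2.75)
for c in('scene','top'):
    im,d=imaging.capture(c); 
    barfit(c,d,im,fromV([.02,0,.027]))
    print('expected far/near end top px',proj(c,[fromV([.09,0,.049]),fromV([-.05,0,.049])]).round(1))
    cv2.imwrite(f'pics/{c}13.png',cv2.resize(im[160:360,220:460,::-1],None,fx=2.5,fy=2.5,interpolation=cv2.INTER_CUBIC))
    print(mark_of(c,'bar_center')[:3])
E
```

```text
t 11.12 pos [ 0.4475 -0.0325  0.1522] V [-0.1601  0.01    0.1522] jawyaw -2.97 down [ 0.063 -0.069 -0.996] F [ 0.2 -0.6  0. ] J6 -0.22
shift now-axes [ 0.0029 -0.0098  0.    ] turn(deg about tool x) -0.22
blob [ 291  253   58   56 1277] V x [-0.0467  0.1032] y [-0.0275 -0.0066  0.0262] z [0.0262 0.0506]
  fit y(at x=-.04),yaw,z,pitch [0.0001 0.0017 0.0256 0.0101] rms 0.0029
blob [350 231  22  20 353] V x [-0.0542 -0.0126] y [0.1196 0.1344 0.1635] z [0.0207 0.0593]
  fit y(at x=-.04),yaw,z,pitch [ 0.1451 -0.0432  0.0413 -1.051 ] rms 0.005
expected far/near end top px [[331.2 297.2]
 [298.4 252.8]]Traceback (most recent call last):
  File "<stdin>", line 8, in <module>
NameError: name 'mark_of' is not defined
```

View pics/scene13.png

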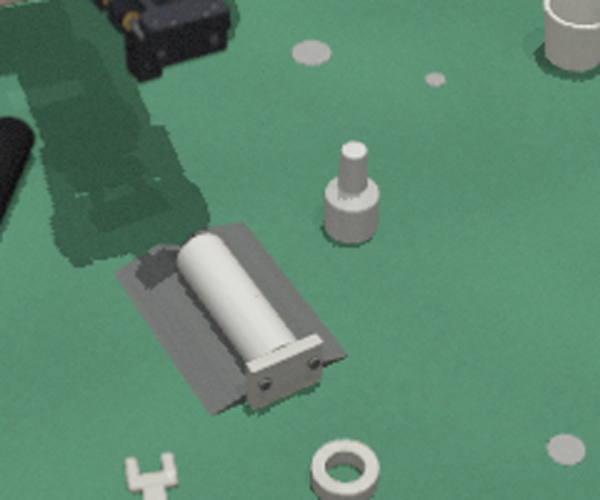

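The scene view shows the bar in the groove with its far end at the stop (crop (285,350)) and the arm clear of it. I'll check the contact from above.

```bash
python3 - <<'E'
from h import *
from bench import mark_of
im0=cv2.imread('pics/top0.png')
for c in('top',):
    im,d=imaging.capture(c); barfit(c,d,im,fromV([.02,0,.027]))
    cv2.imwrite(f'pics/{c}14.png',cv2.resize(im[170:290,270:430,::-1],None,fx=4.5,fy=4.5,interpolation=cv2.INTER_CUBIC))
    m=mark_of(c,'bar_center')[:3]; print(m); print([toV(atz(c,[q['xy']],.027)[0]).round(3) for q in m])
for n in('horn','collar','wrench','screwdriver','tub','tape'):
    print(n,[(q['xy'],q['confidence']) for q in mark_of('top',n)[:2]])
E
```

```text
blob [333 202  27  51 914] V x [-0.0242  0.1002] y [-0.0261  0.0009  0.028 ] z [0.0301 0.0536]
  fit y(at x=-.04),yaw,z,pitch [0.0002 0.0087 0.0265 0.0078] rms 0.0034
blob [284 247  11  20 112] V x [-0.0632 -0.0178] y [0.1209 0.1312 0.1435] z [0.0276 0.0525]
  fit y(at x=-.04),yaw,z,pitch [ 0.1411 -0.7166  0.0279 -0.2597] rms 0.003
[{'xy': [474.7, 344.0], 'confidence': 0.88}, {'xy': [393.5, 338.6], 'confidence': 0.56}]
[array([-0.225, -0.317,  0.027]), array([-0.222, -0.126,  0.027])]
horn [([288.9, 260.2], 0.83)]
collar [([346.7, 208.3], 0.73), ([349.1, 177.0], 0.61)]
wrench [([408.4, 178.0], 0.8)]
screwdriver [([500.3, 263.4], 0.71)]
tub []
tape [([174.0, 207.4], 0.58)]
```

View pics/top14.png

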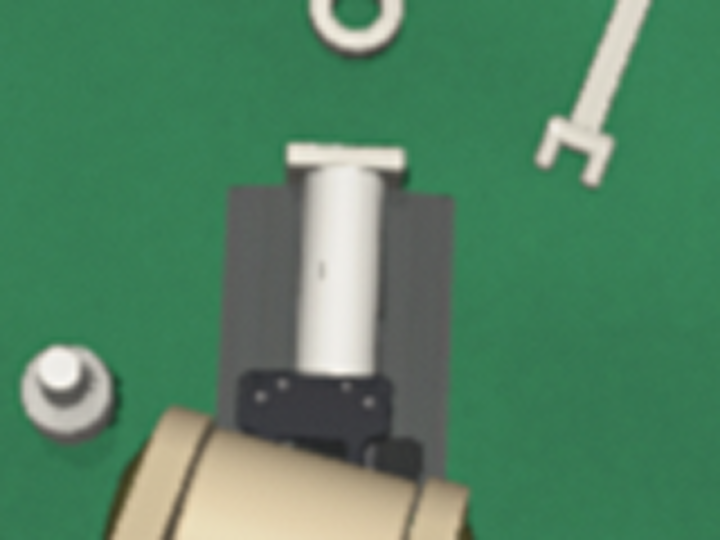

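```bash
python3 - <<'E'
from bench import arm, monitor
print(monitor.get_state()['time'], arm.job_done())
E
```

```text
the job is handed in; nothing more can be done
11.5667 None
```

I rolled the bare aluminium bar from the -y side up the ramp with both open fingers, squaring it to the groove until it dropped in. I then pushed its free end along the groove with the closed fingers until it met the stop, backed off and handed in at about 11.6 s.

**Last checks that passed:**
- **At the stop:** the force rose from about 4 N to 22 N and then 37 N with no further travel, and both final views show no gap between bar and stop. The cameras resolve only about 2 mm there, and I did not push a second time to rule out a smaller gap.
- **Seated in the groove:** depth fits put the bar's axis on the groove middle within 1 mm, about 26 mm high (27 mm expected) and level within about 0.6°. The fitted outlines partly merged with the stop plate.
- **Other things:** the horn, wrench and collar look unmoved in the last pictures. The networks also still report the screwdriver and the tape at their starting places.

**What failed or disagreed:**
- **Bar centre:** the network did not report the seated bar in the last top view, only the yellow and black look-alikes, because the gripper hid its near end.
- **Collar and cup:** its best collar guess was actually the end stop. It also missed the white cup in the last top view, though the cup shows in place in the scene view.
- **Gripper tilt:** the gripper tilted by about 5° while pushing up the ramp. It could not be corrected and did not affect the result.

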